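Hang a slide rack up to dry

TASK

Lift the steel slide rack out of the white rinsing tray and hang it by its arched handle on the hook of the drying stand: the hook's arm goes under the middle of the handle bar, so that the rack hangs upright and still behind the upturned tip. Keep the rack upright all the way so that the slides stay in, and leave the beaker, the stack of dishes and the dropper bottle where they are.

Things in the scene. Friction and masses are not known exactly. Their poses are not given: they have to be found in the camera images.
- rack: Loose steel rack of glass slides, 0.22 kg: frame 84 (x) x 91 (y) x 30 mm high under a rigid arched handle of 6 mm round bar in its y-z plane: legs at y = +-44 mm, level bar along y at 125 mm height, opening below it 82 mm wide, 30 to 122 mm high. Grey grip block on mid-bar: 10 (x) x 36 (y) mm, 127 to 163 mm high. Origin: centre of underside, z up. Starts on the tray floor.
- rack_bar (a point): Centre of the level handle bar (on its axis), 125 mm above the rack's underside; straight for 34 mm to either side along y; axes as rack, which is alike after half a turn.
- rack_grip (a point): Point in the grip block, 150 mm above the rack's underside and 13 mm below the block's top; axes as rack.
- tray: White plastic rinsing tray, fixed, 150 (x) x 170 (y) mm, walls 24 mm high and 4 mm thick, floor 4 mm thick. Origin: centre of the underside.
- stand: Fixed drying stand. Grey base 190 (x, -90 to +100) x 130 (y) x 10 mm; steel post, 14 mm diameter, 253 mm tall, at x = +78 mm, with a 24 mm collar where the arm joins; hook arm of 8 mm round bar, level from the post towards the stand's -x at y = 0, turned up at its end. Origin: underside of base, straight below hook_seat; z up, x from the hook's tip to the post.
- hook_seat (a point): Point on top of the hook's level arm, 220 mm above the bench, where the handle bar should rest; 38 mm behind the bend and 71 mm in front of the post; axes as stand (x along the arm towards the post).
- hook_tip (a point): Top of the hook's upturned end: 46 mm in front of hook_seat (stand's -x) and 22 mm higher.
- beaker: Bystander: glass beaker, 68 mm across, 85 mm tall. Origin: centre of its underside.
- dishes: Bystander: stack of three round dishes, 90 mm across, 40 mm tall. Origin: centre of its underside.
- dropper: Bystander: small amber bottle, 36 mm across, 85 mm tall. Origin: centre of its underside.
Things that resemble listed ones, but are neither listed nor needed, are in the scene too. There is more than one size of the stand; the one meant has the size given above. Several things look just like the rack: the one meant starts farthest to the robot's left.

How it is judged:
By the outcome, as a careful person would: the job done as asked, in the order asked, and still so for the second after the job is handed in, with the robot touching nothing.
It also fails if it takes over 48 s, if anything falls off the work surface, if the arm or the gripper's body presses on something with over 40 N, if the wrist force passes 120 N, or if a joint passes its speed limit or range.

ROBOT

A 7-joint arm with a two-finger parallel gripper is mounted at the origin on the work surface. World frame = base frame: x ahead of the robot, y to its left, z up, the work surface at z = 0. Lengths are in m, angles in degrees, forces in N, time in s.
With the tool pointing down it reaches from about 0.35 to 0.9 m from the base axis. Payload 8.1 kg.
Tool frame: the origin (TCP) lies where the fingers leave the gripper's body, on its centre line; the fingertips stand 73 mm ahead of it and the grasp point (between the pads) lies 54 mm ahead of it; z points along the fingers, y is the line along which they close (so a half turn about z gives the same grasp; the last joint's range is limited). The gripper opens to 85 mm and grips with 20 to 120 N. Pads are 22 mm wide; open, the fingers measure 114 mm over their backs; the gripper's body (76 mm by 85 mm) begins 54 mm behind the grasp point. The pads swing forward as they close: fully open they stand 13 mm farther back than shut.
Start: joints at [-80.363, 24.895, 1.432, 90.138, -0.665, 64.973, -4.303], TCP at [0.167, 0.602, 0.304] pointing down, gripper open.
Joint ranges: [-149.89, 149.89], [-25.12, 119.58], [-72.63, 75.52], [4.76, 147.25], [-75.54, 255.54], [6.69, 114.76], [-157.13, 157.13]. Speed limits (degrees/s): [127.2, 127.2, 172.46, 172.46, 180, 180, 180].

INTERFACE

Orientations are given as [roll, pitch, yaw] about the fixed x, y, z axes, in that order (R = Rz(yaw) Ry(pitch) Rx(roll)).
In Python, from rig import robot gives the robot as it stands.
- The arm moves only by the tool send_rows, never from a script. Its argument "plan" is text: rows parted by semicolons, each of 5 numbers parted by spaces: the shift along the tool's x, y, z as a fraction of full scale, then the turn about the tool's z as a fraction of full scale, then the finger opening in mm, from 0 to 85.4. In form: x y z twist claw; .... A call has exactly 10 rows; each row is the pose to reach, as a shift and turn from the pose commanded when the call began, along the tool's axes at that moment, turning the shorter way round; what a row does not reach only later rows make up. Full scale, the value 1, is 0.25 m for a shift and pi rad for a turn. A row lasts 1/12 s, in which the tool goes at most 41.7 mm and 7.16 degrees, less where a joint would pass 70% of its speed; a pose out of reach is approached as far as the arm can. A call with a number of a shift or a turn outside -1 to 1 is refused whole. A call with a gripper value outside its range is refused whole. The fingers move at their own pace and stop on an object; the grip force is fixed at half the most. Time passes only in rows, so rows that repeat a pose let the fingers close, or fill a call up. It gives the time, the measured TCP pose, the force, the opening and the grip force at its end, in the units of the state.
- robot.read_state(): the state, without advancing time (a new reading comes with each control period).
- robot.camera(name): name is "scene" or "top" or "wrist"; returns (picture, depth): 384x512x3 uint8, red, green, blue; 384x512 float32, m along the optical axis (not along the pixel's ray), 0 where there is no reading.
- robot.get_calibration(name): a dict with "K" (3x3 intrinsics, pixels), "T" (4x4, takes a point from camera to world coordinates); the wrist camera has in their place "hand_eye" (4x4, takes a point from camera to tool coordinates, whose origin is the TCP and whose axes are the flange's). Camera axes: x right, y down, z forward; pixel columns grow to the right and rows downward; lengths in m; the calibration is good to about 2 mm. A picture is of the moment at which its call begins: read the wrist's pose just before it. get_calibration takes no time and is no camera call.
- robot.close_job(): hands the job in; it is judged then, once.
The state is a dict: "time": time; "q": joint angles; "qvel": joint speeds; "tau": joint torques, N m; "tcp_pos": TCP position; "tcp_rot": TCP orientation; "contact_force": force on the tool from outside, world axes, zero at the start; "wrist_torque": the same for the moment, N m; "opening": finger opening in m; "finger_force": force on a finger pad.
Only numpy, scipy, OpenCV 4.12 (cv2) and the standard library are available. Lean on these libraries where they do the work, as an engineer would, in place of code of your own. Each camera call takes 0.05 s, during which the arm holds its last target. There are 200 camera calls.

## Working session

There is one attempt and no reset: what is moved stays moved. The work goes in short steps, Python scripts to look and compute and a tool call to move; the robot and the scene stay as the last step left them, time stands still between calls to the robot, and variables do not carry over. Pictures are saved under pics/ and viewed, at most 10 in all, crops included, and the job is handed in when it is done.

Besides the shell and the picture viewer there is one more tool, called as name(argument=value, ...) on one line, values as JSON. send_rows: Moves the arm, as the interface text tells. Shift numbers are shares of 0.25 m and turn numbers shares of pi rad, none past 1 either way. Its arguments: {"type":"object","properties":{"plan":{"type":"string"}},"required":["plan"]}

```bash
mkdir -p pics; ls
cat > h.py <<'E'
from rig import robot
import numpy as np, cv2
def snap(n):
    st=robot.read_state(); p,d=robot.camera(n); c=robot.get_calibration(n)
    np.savez(f'{n}.npz',p=p,d=d,pos=st['tcp_pos'],rot=st['tcp_rot'],**c); return p,d,c
def load(n): return np.load(f'{n}.npz')
def world(z,u,v,d):
    K=z['K'];T=z['T']; return T[:3,:3]@np.array([(u-K[0,2])/K[0,0]*d,(v-K[1,2])/K[1,1]*d,d])+T[:3,3]
def cloud(z):
    d=z['d'];K=z['K'];T=z['T'];v,u=np.indices(d.shape)
    P=np.stack([(u-K[0,2])/K[0,0]*d,(v-K[1,2])/K[1,1]*d,d],-1); return P@T[:3,:3].T+T[:3,3]
def ray(z,u,v,h):
    K=z['K'];T=z['T']; r=T[:3,:3]@np.array([(u-K[0,2])/K[0,0],(v-K[1,2])/K[1,1],1]); o=T[:3,3]; return o+r*(h-o[2])/r[2]
E
python3 - <<'E'
from h import *
print(robot.read_state())
a,_,c=snap('scene');b,_,c2=snap('top')
print(c['T'],c2['T'])
cv2.imwrite('pics/scene.png',cv2.resize(a[:,:,::-1],(800,600)));cv2.imwrite('pics/top.png',cv2.resize(b[:,:,::-1],(800,600)))
E
```

```text
pics
{'time': 0.0, 'q': array([-80.36188182,  24.93510826,   1.42903677,  90.19054443,
        -0.66461572,  64.97493908,  -4.30254003]), 'qvel': array([ 0.02706292,  0.01040703, -0.08588829, -0.08180328, -0.01138534,
       -0.03532779, -0.06376099]), 'tau': array([ 3.35982859e-04, -6.70474792e+01,  1.02522366e+00, -3.16206086e+01,
        1.56074774e-02,  1.25579489e-02,  1.64304981e-05]), 'tcp_pos': array([0.16711839, 0.60181402, 0.30313035]), 'tcp_rot': array([-1.79908015e+02,  7.57338034e-03,  1.64481347e+02]), 'contact_force': array([-0.58834184,  0.54237255,  0.43063653]), 'wrist_torque': array([-0.0120329 , -0.01571372,  0.09400713]), 'finger_force': 0.0, 'opening': 0.08556281202032383}
[[ 0.15862425  0.66198617 -0.73253851  1.60668447]
 [ 0.98726497 -0.09725849  0.12589152 -0.15584257]
 [ 0.01209285 -0.74317905 -0.6689833   1.11797684]
 [ 0.          0.          0.          1.        ]] [[ 2.65299730e-02 -9.83821850e-01  1.77174290e-01  2.69832164e-01]
 [-9.99633075e-01 -2.70786671e-02 -6.79251593e-04  3.59079027e-02]
 [ 5.46590618e-03 -1.77091260e-01 -9.84179257e-01  1.83810771e+00]
 [ 0.00000000e+00  0.00000000e+00  0.00000000e+00  1.00000000e+00]]
```

View pics/scene.png

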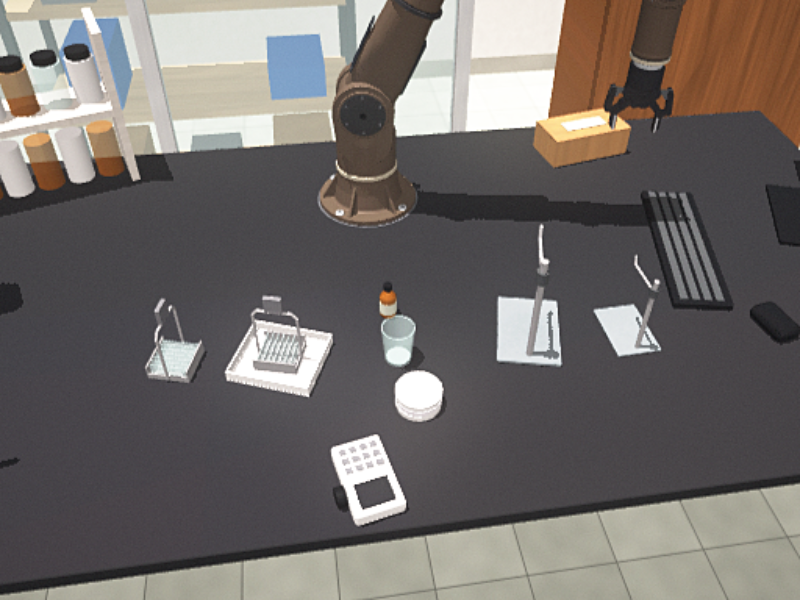

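View pics/top.png

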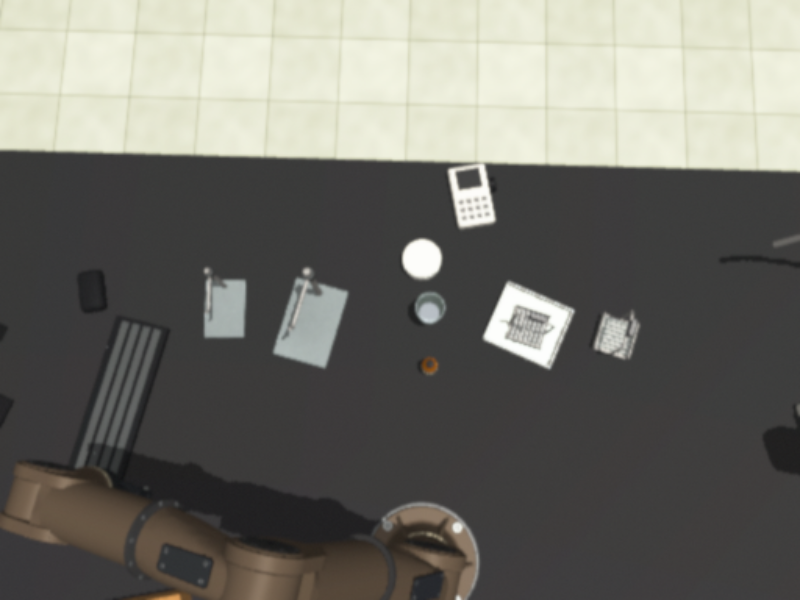

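The scene picture (800x600) shows two racks: one in the white tray at (280,345), and one on the bare bench at (175,350). The camera faces the robot, so image right is the robot's left. The tray rack has the larger y, so it is farthest left and is the one meant. There are two stands, a larger at (530,330) and a smaller at (630,330). I'll check their sizes next.

```bash
cat > m.py <<'E'
from h import *
for n in ('scene','top'):
    z=load(n);P=cloud(z);p=z['p'].astype(int);ok=z['d']>0
    X,Y,Z=P[...,0],P[...,1],P[...,2]
    # work area only
    ar=ok&(X>.4)&(X<1.0)&(abs(Y)<.9)
    print(n)
    m=(ar&(Z>.03)&(Z<.28)).astype(np.uint8)
    k,l,s,c=cv2.connectedComponentsWithStats(m)
    for i in range(1,k):
        if s[i,4]<15: continue
        q=P[l==i]; print('tall',c[i].round(),s[i,4],'med',np.median(q,0).round(3),'min',q.min(0).round(3),'max',q.max(0).round(3))
    # stand bases: grey bright, z 0.003..0.02
    m=(ar&(Z>.003)&(Z<.02)&(p.min(-1)>100)).astype(np.uint8)
    k,l,s,c=cv2.connectedComponentsWithStats(m)
    for i in range(1,k):
        if s[i,4]<200: continue
        q=P[l==i]; r=cv2.minAreaRect(q[:,:2].astype(np.float32)*1000); print('base',c[i].round(),s[i,4],r,q[:,2].mean().round(4))
    # grip blocks
    m=(ar&(Z>.137)&(Z<.175)).astype(np.uint8)
    k,l,s,c=cv2.connectedComponentsWithStats(m)
    for i in range(1,k):
        if s[i,4]<6: continue
        q=P[l==i]; r=cv2.minAreaRect(q[:,:2].astype(np.float32)*1000); print('grip',c[i].round(1),s[i,4],q.mean(0).round(4),r,q[:,2].max().round(4))
    # hook arms
    m=(ar&(Z>.19)&(Z<.28)).astype(np.uint8)
    k,l,s,c=cv2.connectedComponentsWithStats(m)
    for i in range(1,k):
        if s[i,4]<6: continue
        q=P[l==i]; r=cv2.minAreaRect(q[:,:2].astype(np.float32)*1000); print('hook',c[i].round(1),s[i,4],q.mean(0).round(4),r,q.min(0).round(3),q.max(0).round(4))
E
python3 m.py
python3 - <<'E'
from h import *
a=load('scene')['p'];b=load('top')['p']
t=np.hstack([cv2.resize(a[190:260,135:235],(400,280),interpolation=2),cv2.resize(a[135:240,310:430],(400,280),interpolation=2)])
u=np.hstack([cv2.resize(b[175:245,300:420],(400,280),interpolation=2),cv2.resize(b[165:240,120:240],(400,280),interpolation=2)])
cv2.imwrite('pics/crop.png',np.vstack([t,u])[:,:,::-1])
E
```

```text
scene
tall [344. 186.] 372 med [0.616 0.26  0.194] min [0.491 0.249 0.031] max [0.626 0.295 0.256]
tall [414. 192.] 207 med [0.624 0.485 0.152] min [0.53  0.477 0.03 ] max [0.633 0.495 0.187]
tall [248. 190.] 144 med [ 0.452 -0.006  0.055] min [ 0.432 -0.022  0.03 ] max [0.466 0.012 0.089]
tall [105. 208.] 233 med [ 0.535 -0.443  0.127] min [ 0.479 -0.479  0.031] max [ 0.574 -0.426  0.165]
tall [176. 204.] 313 med [ 0.543 -0.234  0.127] min [ 0.491 -0.282  0.03 ] max [ 0.566 -0.184  0.171]
tall [496. 202.] 111 med [0.599 0.796 0.032] min [0.561 0.774 0.03 ] max [0.652 0.823 0.036]
tall [254. 215.] 485 med [ 0.573 -0.002  0.063] min [ 0.536 -0.035  0.03 ] max [0.607 0.031 0.088]
tall [174. 227.] 24 med [ 0.561 -0.25   0.033] min [ 0.537 -0.26   0.03 ] max [ 0.581 -0.241  0.039]
tall [183. 230.] 27 med [ 0.584 -0.223  0.032] min [ 0.542 -0.245  0.03 ] max [ 0.595 -0.209  0.037]
tall [165. 230.] 16 med [ 0.569 -0.278  0.032] min [ 0.558 -0.29   0.03 ] max [ 0.576 -0.266  0.037]
tall [268. 250.] 611 med [0.7   0.018 0.04 ] min [ 0.65  -0.025  0.03 ] max [0.743 0.063 0.046]
tall [235. 306
[... 3061 characters left out ...]
3
grip [343.2 203.7] 52 [ 0.539  -0.2383  0.1597] ((540.1426391601562, -238.9732666015625), (46.624698638916016, 11.197469711303711), 73.59512329101562) 0.175
grip [403.5 209.9] 51 [ 0.5234 -0.4445  0.1584] ((523.5051879882812, -445.499755859375), (11.593915939331055, 36.37564468383789), 71.09849548339844) 0.1718
hook [503.2 154.2] 73 [ 0.7116 -0.7647  0.2233] ((712.2702026367188, -765.3535766601562), (14.19979476928711, 32.82865905761719), 1.3394752740859985) [ 0.705 -0.782  0.191] [ 0.7197 -0.749   0.254 ]
hook [193.4 187.9] 140 [0.5676 0.2662 0.2267] ((555.7344360351562, 274.7433166503906), (24.794586181640625, 138.29833984375), 72.2502212524414) [0.487 0.245 0.201] [0.6216 0.2915 0.2584]
```

View pics/crop.png

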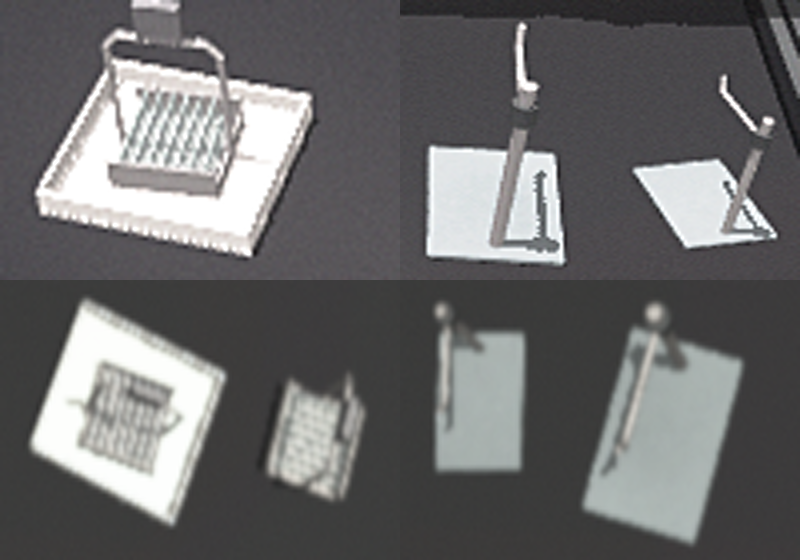

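Crop: the tray rack, with its handle plane and grip block upright, is on the tray floor (scene 280,345). The large stand measures about 193x132 mm and the small one about 140x98, so the large one at (530,330) is the one meant. It matches the given 190x130. Next I'll move over the rack.

send_rows(plan="-0.08 -0.09 -0.03 0.02 85; -0.16 -0.19 -0.06 0.05 85; -0.25 -0.3 -0.1 0.08 85; -0.34 -0.41 -0.14 0.11 85; -0.43 -0.52 -0.18 0.14 85; -0.52 -0.63 -0.2 0.17 85; -0.61 -0.74 -0.2 0.2 85; -0.68 -0.83 -0.2 0.23 85; -0.75 -0.91 -0.2 0.25 85; -0.75 -0.91 -0.2 0.25 85")

```text
time: 0.93
tcp_pos: [0.2893, 0.3279, 0.3539]
tcp_rot: [-180.0, 0.1, 118.9]
contact_force: [0.5, -0.2, -1.1]
opening: 0.0853
finger_force: 0.0
```

```bash
cat >> h.py <<'E'
from scipy.spatial.transform import Rotation as Ro
def go(x,y,z,yaw,cmd=None):
    """shares (x y z twist) from the present pose to a TCP pose, tool down"""
    s=robot.read_state(); R=Ro.from_euler('xyz',s['tcp_rot'],degrees=True).as_matrix()
    d=R.T@(np.array([x,y,z])-s['tcp_pos'])/.25; t=(s['tcp_rot'][2]-yaw+180)%360-180
    print('at',s['time'],s['tcp_pos'].round(4),s['tcp_rot'].round(2),'shares',d.round(3),round(t/180,4))
E
python3 - <<'E'
from h import *
go(.54,-.238,.36,70)
E
```

```text
at 0.9333 [0.2893 0.3279 0.3539] [-1.7997e+02  7.0000e-02  1.1890e+02] shares [-2.466 -0.216 -0.021] 0.2717
```

send_rows(plan="-0.1 -0.01 0 0.02 85; -0.22 -0.02 0 0.04 85; -0.34 -0.03 0 0.06 85; -0.46 -0.04 0 0.08 85; -0.58 -0.05 0 0.1 85; -0.7 -0.06 0 0.12 85; -0.82 -0.07 0 0.14 85; -0.92 -0.08 0 0.15 85; -1 -0.09 0 0.16 85; -1 -0.09 0 0.16 85")

```text
time: 1.77
tcp_pos: [0.3915, 0.1006, 0.354]
tcp_rot: [180.0, 0.0, 90.3]
contact_force: [-0.3, 0.6, -0.5]
opening: 0.0847
finger_force: 0.0
```

Run:
```python
from h import *
go(.54,-.238,.36,70)
```

```text
at 1.7667 [0.3915 0.1006 0.354 ] [1.7997e+02 4.0000e-02 9.0300e+01] shares [-1.358  0.587 -0.023] 0.1128
```

send_rows(plan="-0.1 0.04 0 0.01 85; -0.22 0.09 0 0.03 85; -0.34 0.14 0 0.05 85; -0.46 0.2 0 0.07 85; -0.58 0.25 0 0.08 85; -0.7 0.3 0 0.1 85; -0.82 0.35 0 0.11 85; -0.92 0.39 0 0.113 85; -1 0.43 0 0.113 85; -1 0.43 0 0.113 85")

```text
time: 2.6
tcp_pos: [0.502, -0.1479, 0.3538]
tcp_rot: [179.9, 0.1, 70.1]
contact_force: [-0.7, -0.1, -0.5]
opening: 0.0848
finger_force: 0.0
```

Run:
```python
from h import *
go(.54,-.238,.36,70)
p,d,c=snap('wrist'); print(c['hand_eye'].round(4))
cv2.imwrite('pics/w1.png',p[:,:,::-1])
```

```text
at 2.6 [ 0.502  -0.1479  0.3538] [1.7993e+02 1.4000e-01 7.0140e+01] shares [-0.287  0.265 -0.024] 0.0008
[[ 4.000e-04 -9.586e-01 -2.847e-01  7.190e-02]
 [ 1.000e+00  4.000e-04  1.000e-04 -1.000e-04]
 [ 1.000e-04 -2.847e-01  9.586e-01 -7.070e-02]
 [ 0.000e+00  0.000e+00  0.000e+00  1.000e+00]]
```

View pics/w1.png

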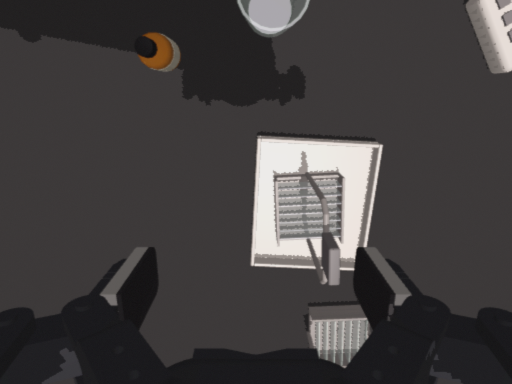

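The wrist view shows the tray rack from above, with its grip block at about (333,258) and the frame at (310,207). The other rack is at (345,335). I'll measure the block and handle through the wrist depth.

```bash
cat >> h.py <<'E'
def wcloud(z):
    T=np.eye(4); T[:3,:3]=Ro.from_euler('xyz',z['rot'],degrees=True).as_matrix(); T[:3,3]=z['pos']
    return cloud(dict(d=z['d'],K=z['K'],T=T@z['hand_eye']))
def line(q):
    c=q[:,:2].mean(0); vx,vy,_,_=cv2.fitLine(q[:,:2].astype(np.float32),cv2.DIST_HUBER,0,.01,.01).ravel(); return c.round(4),round(float(np.degrees(np.arctan2(vy,vx))),2)
E
cat > rk.py <<'E'
from h import *
z=load('wrist');P=wcloud(z);X,Y,Z=P[...,0],P[...,1],P[...,2]
a=(z['d']>0)&(abs(X-.54)<.1)&(abs(Y+.238)<.075)
for n,lo,hi in (('grip top',.160,.175),('grip',.135,.175),('bar',.120,.134),('frame top',.028,.04)):
    q=P[a&(Z>lo)&(Z<hi)]
    if len(q)>5: print(n,len(q),q.mean(0).round(4),'fit',line(q),cv2.minAreaRect(q[:,:2].astype(np.float32)*1000),np.percentile(q[:,2],[5,50,95]).round(4))
b=(z['d']>0)&(Z<.002); print('bench',np.median(Z[(z['d']>0)&(abs(Z)<.02)]))
E
python3 rk.py
```

```text
grip top 517 [ 0.5408 -0.2378  0.1666] fit (array([ 0.5408, -0.2378]), 73.0) ((541.2756958007812, -239.58349609375), (35.75017547607422, 10.67142105102539), 73.3219985961914) [0.1614 0.1673 0.1686]
grip 807 [ 0.5406 -0.2356  0.1599] fit (array([ 0.5406, -0.2356]), 70.42) ((540.9379272460938, -239.41421508789062), (35.844032287597656, 10.734871864318848), 71.77532958984375) [0.139  0.166  0.1685]
bar 259 [ 0.546  -0.2212  0.1295] fit (array([ 0.546 , -0.2212]), 72.02) ((540.0994873046875, -239.35665893554688), (90.99376678466797, 7.569774627685547), 70.86744689941406) [0.1215 0.1312 0.1333]
frame top 1572 [ 0.5408 -0.2401  0.033 ] fit (array([ 0.5408, -0.2401]), 9.65) ((541.41796875, -238.7983856201172), (91.08857727050781, 84.26841735839844), 73.1859359741211) [0.0287 0.0338 0.0358]
bench 0.0008497093066056338
```

Run:
```python
from h import *
go(.5411,-.2393,.30,72.5); go(.5411,-.2393,.211,72.5)
```

```text
at 2.65 [ 0.5013 -0.146   0.3535] [-1.7998e+02  1.0000e-01  7.0190e+01] shares [-0.297  0.276  0.214] -0.0128
at 2.65 [ 0.5013 -0.146   0.3535] [-1.7998e+02  1.0000e-01  7.0190e+01] shares [-0.296  0.276  0.57 ] -0.0128
```

send_rows(plan="-0.06 0.05 0 0 60; -0.12 0.11 0 -0.003 60; -0.18 0.17 0.03 -0.006 60; -0.24 0.22 0.07 -0.01 60; -0.28 0.26 0.12 -0.013 60; -0.297 0.276 0.17 -0.013 60; -0.297 0.276 0.21 -0.013 60; -0.297 0.276 0.214 -0.013 60; -0.297 0.276 0.214 -0.013 60; -0.297 0.276 0.214 -0.013 60")

```text
time: 3.48
tcp_pos: [0.541, -0.2364, 0.3007]
tcp_rot: [180.0, -0.0, 72.8]
contact_force: [-0.1, -0.5, 0.8]
opening: 0.06
finger_force: 0.0
```

```bash
python3 - <<'E'
from h import *
go(.5411,-.2393,.211,72.5)
p,d,c=snap('wrist')
go(.5411,-.2393,.211,72.5)
E
python3 rk.py
```

```text
at 3.4833 [ 0.541  -0.2364  0.3007] [ 1.800e+02 -4.000e-02  7.276e+01] shares [-0.011  0.004  0.359] 0.0014
at 3.5333 [ 0.5412 -0.2367  0.3011] [ 1.7996e+02 -4.0000e-02  7.2750e+01] shares [-0.01   0.003  0.36 ] 0.0014
grip top 805 [ 0.5414 -0.2387  0.1673] fit (array([ 0.5414, -0.2387]), 72.88) ((541.0070190429688, -239.88352966308594), (35.89262771606445, 9.30379867553711), 72.97383880615234) [0.1655 0.1675 0.1684]
grip 930 [ 0.542  -0.2366  0.1647] fit (array([ 0.542 , -0.2366]), 72.99) ((540.928955078125, -239.84437561035156), (35.899539947509766, 9.726642608642578), 72.54227447509766) [0.1452 0.1673 0.1684]
bar 368 [ 0.5473 -0.2189  0.1296] fit (array([ 0.5473, -0.2189]), 73.07) ((541.5700073242188, -240.41934204101562), (91.28768920898438, 6.5722198486328125), 73.3867416381836) [0.1212 0.1312 0.1332]
frame top 1847 [ 0.5413 -0.2402  0.0335] fit (array([ 0.5413, -0.2402]), -15.53) ((541.4573364257812, -238.41961669921875), (89.91637420654297, 84.13954162597656), 73.02022552490234) [0.0287 0.0343 0.0358]
bench 0.0008455430840739464
```

send_rows(plan="-0.01 0.003 0.03 0 60; -0.012 0.003 0.08 0 60; -0.012 0.003 0.13 0 60; -0.012 0.003 0.18 0 60; -0.012 0.003 0.23 0 60; -0.012 0.003 0.28 0 60; -0.012 0.003 0.32 0 60; -0.012 0.003 0.345 0 60; -0.012 0.003 0.356 0 60; -0.012 0.003 0.356 0 60")

```text
time: 4.37
tcp_pos: [0.5405, -0.2408, 0.2108]
tcp_rot: [-179.9, 0.0, 72.7]
contact_force: [0.8, 0.2, 0.3]
opening: 0.0601
finger_force: 0.0
```

send_rows(plan="0 0 0 0 40; 0 0 0 0 20; 0 0 0 0 0; 0 0 0 0 0; 0 0 0 0 0; 0 0 0 0 0; 0 0 0 0 0; 0 0 0 0 0; 0 0 0 0 0; 0 0 0 0 0")

```text
time: 5.2
tcp_pos: [0.5409, -0.2409, 0.2119]
tcp_rot: [180.0, -0.0, 72.7]
contact_force: [-1.3, 0.7, 5.8]
opening: 0.0094
finger_force: 59.5
```

send_rows(plan="0 0 -0.02 0 0; 0 0 -0.07 0 0; 0 0 -0.14 0 0; 0 0 -0.22 0 0; 0 0 -0.3 0 0; 0 0 -0.38 0 0; 0 0 -0.46 0 0; 0 0 -0.53 0 0; 0 0 -0.58 0 0; 0 0 -0.6 0 0")

```text
time: 6.03
tcp_pos: [0.541, -0.2413, 0.3642]
tcp_rot: [179.8, 0.0, 72.7]
contact_force: [1.2, -0.3, -2.7]
opening: 0.009
finger_force: 58.5
```

Run:
```python
from h import *
s=robot.read_state();print(s['tcp_pos'],s['contact_force'],s['opening'],s['finger_force'])
a,_,c=snap('scene');b,_,c2=snap('top')
for n in ('scene','top'):
    z=load(n);P=cloud(z);X,Y,Z=P[...,0],P[...,1],P[...,2]; ok=(z['d']>0)&(X>.44)&(X<.68)&(Y>.2)&(Y<.36)
    post=P[ok&(Z>.02)&(Z<.19)&(X>.58)]; top=P[ok&(Z>.247)&(X>.58)]
    arm=P[ok&(Z>.205)&(Z<.226)&(X>.52)&(X<.59)]; tip=P[ok&(Z>.232)&(X<.52)]
    base=P[ok&(Z>.005)&(Z<.015)]
    print(n); 
    for k,q in (('post',post),('ptop',top),('tip',tip)): print(k,len(q),q.mean(0).round(4),q.min(0).round(4),q.max(0).round(4))
    print('arm',len(arm),arm.mean(0).round(4),line(arm),np.percentile(arm[:,2],[50,90]))
    r=cv2.minAreaRect(base[:,:2].astype(np.float32)*1000);print('base',r)
cv2.imwrite('pics/s2.png',a[130:260,90:370,::-1].repeat(2,0).repeat(2,1))
```

```text
[ 0.54098137 -0.24134419  0.36420163] [ 1.19340777 -0.25527748 -2.71020829] 0.009036963565607493 58.522374629974365
scene
post 189 [0.6159 0.2592 0.1081] [0.6062 0.2526 0.0201] [0.6233 0.2686 0.1899]
ptop 20 [0.6127 0.2601 0.2516] [0.603  0.2536 0.2474] [0.6214 0.2661 0.2549]
tip 11 [0.4939 0.291  0.237 ] [0.4908 0.2876 0.2332] [0.4998 0.2945 0.2427]
arm 31 [0.5497 0.2761 0.2194] (array([0.5497, 0.2761]), -18.01) [0.21997169 0.22181026]
base ((555.806884765625, 283.49639892578125), (154.553466796875, 235.52540588378906), 81.92411041259766)
top
post 45 [0.6051 0.2573 0.0937] [0.5827 0.2498 0.0203] [0.6387 0.312  0.1762]
ptop 15 [0.6091 0.2578 0.2535] [0.603  0.2524 0.2484] [0.6155 0.263  0.2586]
tip 7 [0.4907 0.2874 0.2388] [0.4882 0.2847 0.2337] [0.4957 0.2911 0.2446]
arm 49 [0.5542 0.271  0.2192] (array([0.5542, 0.271 ]), -14.38) [0.21990367 0.22304754]
base ((559.749755859375, 279.6383972167969), (239.31204223632812, 158.9072265625), 0.015080614015460014)
```

View pics/s2.png

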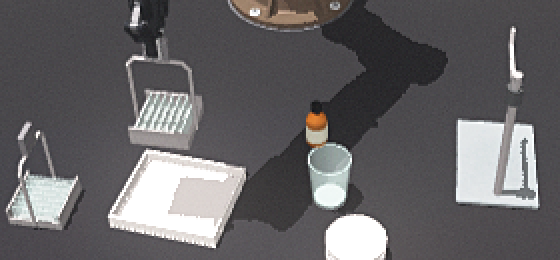

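The rack is lifted and hanging upright in the gripper at (165,110), and the tray is left empty. The post, tip and base agree: stand yaw is about -14.3°, the seat is at (0.536, 0.278), and the arm top is at z 0.220. I'll carry the rack over.

send_rows(plan="0.03 -0.015 0 0 0; 0.1 -0.05 0 0 0; 0.2 -0.1 0 0 0; 0.32 -0.16 0 -0.004 0; 0.44 -0.22 0 -0.008 0; 0.56 -0.28 0 -0.012 0; 0.68 -0.34 0 -0.015 0; 0.78 -0.39 0 -0.015 0; 0.85 -0.425 0 -0.015 0; 0.87 -0.44 0 -0.015 0")

```text
time: 6.97
tcp_pos: [0.4993, 0.0043, 0.3602]
tcp_rot: [-179.8, -0.0, 75.7]
contact_force: [0.2, 0.6, -2.1]
opening: 0.0089
finger_force: 58.5
```

Run:
```python
from h import *
go(.415,.2,.362,75.4)
```

```text
at 6.9667 [0.4993 0.0043 0.3602] [-1.7984e+02 -3.0000e-02  7.5700e+01] shares [ 0.675 -0.52  -0.006] 0.0017
```

send_rows(plan="0.02 -0.015 0 0 0; 0.08 -0.06 0 0 0; 0.16 -0.12 0 0 0; 0.25 -0.19 0 0 0; 0.34 -0.26 0 0 0; 0.43 -0.33 0 0 0; 0.52 -0.4 0 0 0; 0.6 -0.46 0 0 0; 0.65 -0.5 0 0 0; 0.675 -0.52 0 0 0")

```text
time: 7.8
tcp_pos: [0.4162, 0.197, 0.3609]
tcp_rot: [-180.0, 0.0, 75.5]
contact_force: [0.5, 0.2, -2.4]
opening: 0.0092
finger_force: 58.6
```

Run:
```python
from h import *
go(.4145,.3095,.362,75.5)
```

```text
at 7.8 [0.4162 0.197  0.3609] [-1.7996e+02  3.0000e-02  7.5470e+01] shares [ 0.434 -0.12  -0.005] -0.0002
```

send_rows(plan="0.02 -0.01 0 0 0; 0.06 -0.02 0 0 0; 0.12 -0.03 0 0 0; 0.19 -0.05 0 0 0; 0.26 -0.07 0 0 0; 0.32 -0.09 0 0 0; 0.38 -0.11 0 0 0; 0.42 -0.12 0 0 0; 0.434 -0.12 0 0 0; 0.434 -0.12 0 0 0")

```text
time: 8.63
tcp_pos: [0.4156, 0.3092, 0.3612]
tcp_rot: [180.0, 0.0, 75.5]
contact_force: [-0.1, -0.7, -1.7]
opening: 0.0088
finger_force: 58.6
```

```bash
cat > look.py <<'E'
from h import *
import sys
s=robot.read_state();print(s['time'],s['tcp_pos'].round(4),s['tcp_rot'].round(2),s['contact_force'].round(1))
snap('scene');snap('top')
for n in ('scene','top'):
    z=load(n);P=cloud(z);X,Y,Z=P[...,0],P[...,1],P[...,2]; ok=(z['d']>0)&(X>.34)&(X<.7)&(Y>.2)&(Y<.4)
    t=np.radians(-14.3); S=(X-.5358)*np.cos(t)+(Y-.2784)*np.sin(t); L=-(X-.5358)*np.sin(t)+(Y-.2784)*np.cos(t)
    o=s['tcp_pos'];s0=(o[0]-.5358)*np.cos(t)+(o[1]-.2784)*np.sin(t);l0=-(o[0]-.5358)*np.sin(t)+(o[1]-.2784)*np.cos(t)
    u=o[2]-.208; print(n,'tcp s,l',s0.round(4),l0.round(4),'u',u.round(4))
    def pr(k,m): 
        if m.sum()>3: print(' ',k,m.sum(),'s',np.percentile(S[m],[5,50,95]).round(4),'l',np.percentile(L[m],[5,50,95]).round(4),'z',np.percentile(Z[m],[5,50,95]).round(4))
    near=ok&(abs(S-s0)<.012)
    pr('leg+',near&(abs(L-l0-.044)<.01)&(Z>u+.04)&(Z<u+.105)); pr('leg-',near&(abs(L-l0+.044)<.01)&(Z>u+.04)&(Z<u+.105))
    pr('bar',near&(abs(L-l0)<.034)&(Z>u+.115)&(Z<u+.131))
    pr('frame',ok&(abs(S-s0)<.06)&(abs(L-l0)<.06)&(Z>u-.01)&(Z<u+.036))
    pr('arm',ok&(abs(L)<.02)&(S>.0)&(S<.05)&(Z>.21)&(Z<.23)); pr('tip',ok&(abs(L)<.015)&(S<-.035)&(S>-.06)&(Z>.228)&(Z<.25)); pr('ptop',ok&(abs(S-.078)<.02)&(abs(L)<.02)&(Z>.247)&(Z<.262))
E
python3 look.py
python3 - <<'E'
from h import *
go(.5358,.2784,.362,75.5)
cv2.imwrite('pics/s3.png',cv2.resize(load('scene')['p'][110:240,270:410,::-1],(560,520)))
E
```

```text
8.6333 [0.4156 0.3092 0.3612] [1.7999e+02 3.0000e-02 7.5460e+01] [-0.1 -0.7 -1.7]
scene tcp s,l -0.1241 0.0002 u 0.1532
  leg+ 33 s [-0.1265 -0.1222 -0.1162] l [0.0452 0.0475 0.0502] z [0.1977 0.2301 0.2557]
  leg- 34 s [-0.1265 -0.1218 -0.1171] l [-0.0431 -0.0406 -0.0375] z [0.1948 0.2271 0.2564]
  bar 38 s [-0.1278 -0.1218 -0.119 ] l [-0.0313 -0.0042  0.0314] z [0.2742 0.2789 0.283 ]
  frame 581 s [-0.1653 -0.1236 -0.0799] l [-0.0355  0.0028  0.0441] z [0.1554 0.1701 0.1846]
  arm 23 s [0.0037 0.0208 0.0448] l [-0.0019  0.0014  0.0052] z [0.2163 0.2191 0.2229]
  tip 14 s [-0.048  -0.0414 -0.0373] l [-0.0009  0.0016  0.0052] z [0.2307 0.235  0.2433]
  ptop 19 s [0.0731 0.0805 0.0843] l [-0.0049  0.0009  0.0064] z [0.2495 0.2534 0.2547]
top tcp s,l -0.1241 0.0002 u 0.1532
  leg- 7 s [-0.1268 -0.1251 -0.122 ] l [-0.0487 -0.048  -0.0458] z [0.1988 0.2175 0.2459]
  bar 4 s [-0.1253 -0.1235 -0.1213] l [-0.0331 -0.0306 -0.0294] z [0.2738 0.2811 0.2821]
  frame 235 s [-0.1449 -0.1037 -0.0844] l [-0.0448 -0.0253  0.0059] z [0.1539 0.1631 0.1855]
  arm 35 s [0.0036 0.0235 0.0462] l [-0.0059 -0.0033  0.0011] z [0.2133 0.2187 0.2253]
  tip 8 s [-0.0493 -0.0456 -0.04  ] l [-0.0056 -0.0036  0.001 ] z [0.2322 0.2396 0.2436]
  ptop 17 s [0.0698 0.0758 0.0811] l [-0.0076 -0.0017  0.0028] z [0.2481 0.2524 0.2589]
at 8.7333 [0.4159 0.3075 0.3614] [1.7999e+02 4.0000e-02 7.5330e+01] shares [ 0.009  0.493 -0.002] -0.001
```

View pics/s3.png

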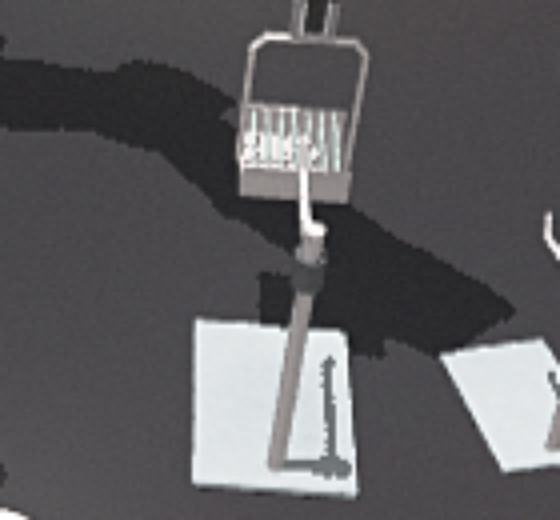

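The rack is in front of the hook tip. The opening (rows 45-165 in the crop) is centred on the arm (305,180) to about 2 mm, and the bar is at z 0.279, above the tip at 0.242. I'll thread it along the arm to the seat.

send_rows(plan="0 0.02 0 0 0; 0 0.06 0 0 0; 0 0.12 0 0 0; 0 0.19 0 0 0; 0 0.26 0 0 0; 0 0.33 0 0 0; 0 0.4 0 0 0; 0 0.45 0 0 0; 0 0.48 0 0 0; 0 0.493 0 0 0")

```text
time: 9.57
tcp_pos: [0.5362, 0.276, 0.3613]
tcp_rot: [180.0, 0.0, 75.3]
contact_force: [-0.1, 0.6, -2.6]
opening: 0.0089
finger_force: 58.6
```

```bash
python3 look.py
```

```text
9.5667 [0.5362 0.276  0.3613] [1.7997e+02 3.0000e-02 7.5270e+01] [-0.1  0.6 -2.6]
scene tcp s,l 0.001 -0.0023 u 0.1533
  leg+ 34 s [-0.0001  0.0027  0.0073] l [0.0427 0.0448 0.0482] z [0.2012 0.2246 0.2529]
  leg- 32 s [-0.0006  0.0024  0.0071] l [-0.0456 -0.0432 -0.0401] z [0.1986 0.2241 0.2513]
  bar 40 s [0.0004 0.0032 0.0067] l [-0.0318 -0.0069  0.027 ] z [0.2766 0.2801 0.2835]
  frame 571 s [-0.041   0.0007  0.0452] l [-0.0401 -0.0084  0.0422] z [0.1549 0.1688 0.185 ]
  arm 21 s [0.0063 0.0208 0.0382] l [-0.0019  0.0012  0.0051] z [0.2176 0.2202 0.2233]
  tip 13 s [-0.0469 -0.0428 -0.0374] l [-0.0009  0.0019  0.0055] z [0.2298 0.235  0.2402]
  ptop 21 s [0.069  0.0795 0.0877] l [-0.0045  0.0006  0.0065] z [0.2487 0.2514 0.2552]
top tcp s,l 0.001 -0.0023 u 0.1533
  leg- 7 s [-0.0036 -0.0018  0.0003] l [-0.0501 -0.0492 -0.0463] z [0.2021 0.2362 0.2516]
  bar 8 s [-0.0027 -0.0001  0.0022] l [-0.0344 -0.0288 -0.0241] z [0.2782 0.2799 0.2837]
  frame 221 s [-0.0298  0.0164  0.0394] l [-0.0458 -0.0294 -0.0047] z [0.1513 0.1627 0.1846]
  arm 10 s [0.0304 0.0419 0.049 ] l [-0.0057 -0.004  -0.0013] z [0.2138 0.2179 0.2242]
  ptop 16 s [0.0701 0.0758 0.0813] l [-0.008  -0.0017  0.0031] z [0.2485 0.253  0.2581]
```

send_rows(plan="0 0 0.01 0 0; 0 0 0.03 0 0; 0 0 0.06 0 0; 0 0 0.09 0 0; 0 0 0.12 0 0; 0 0 0.15 0 0; 0 0 0.18 0 0; 0 0 0.195 0 0; 0 0 0.203 0 0; 0 0 0.205 0 0")

```text
time: 10.5
tcp_pos: [0.5348, 0.2771, 0.3097]
tcp_rot: [-180.0, 0.0, 75.4]
contact_force: [0.6, -0.1, -2.2]
opening: 0.0092
finger_force: 58.5
```

send_rows(plan="0 0 0.002 0 0; 0 0 0.004 0 0; 0 0 0.006 0 0; 0 0 0.008 0 0; 0 0 0.01 0 0; 0 0 0.012 0 0; 0 0 0.012 0 0; 0 0 0.012 0 0; 0 0 0.012 0 0; 0 0 0.012 0 0")

```text
time: 11.33
tcp_pos: [0.5349, 0.2771, 0.3072]
tcp_rot: [180.0, -0.0, 75.4]
contact_force: [0.7, 0.5, -1.5]
opening: 0.0092
finger_force: 58.5
```

send_rows(plan="0 0 0.001 0 0; 0 0 0.002 0 0; 0 0 0.003 0 0; 0 0 0.004 0 0; 0 0 0.005 0 0; 0 0 0.006 0 0; 0 0 0.006 0 0; 0 0 0.006 0 0; 0 0 0.006 0 0; 0 0 0.006 0 0")

```text
time: 12.17
tcp_pos: [0.5349, 0.2772, 0.3057]
tcp_rot: [180.0, -0.0, 75.4]
contact_force: [-0.0, 0.4, -1.2]
opening: 0.0091
finger_force: 58.7
```

```bash
python3 look.py
```

```text
12.1667 [0.5349 0.2772 0.3057] [ 1.800e+02 -1.000e-02  7.538e+01] [-0.   0.4 -1.2]
scene tcp s,l -0.0006 -0.0014 u 0.0977
  leg+ 35 s [-0.0015  0.0019  0.0052] l [0.0433 0.0458 0.0487] z [0.1382 0.1702 0.2006]
  leg- 32 s [-0.0019  0.0012  0.0041] l [-0.0445 -0.0421 -0.0396] z [0.1392 0.1699 0.1979]
  bar 49 s [-0.0042  0.0016  0.0061] l [-0.0323 -0.0006  0.0281] z [0.2185 0.2236 0.228 ]
  frame 537 s [-0.041   0.0032  0.0431] l [-0.0381 -0.0065  0.0428] z [0.0992 0.1128 0.1293]
  arm 41 s [0.0013 0.0062 0.0391] l [-0.0137 -0.0005  0.016 ] z [0.2175 0.2215 0.2283]
  ptop 20 s [0.0736 0.0799 0.0844] l [-0.0044  0.0009  0.0065] z [0.2478 0.2522 0.2557]
top tcp s,l -0.0006 -0.0014 u 0.0977
  leg- 7 s [-0.0044 -0.0031 -0.0004] l [-0.049 -0.048 -0.045] z [0.1444 0.1607 0.1859]
  bar 7 s [-0.0037 -0.0025  0.001 ] l [-0.0338 -0.0271 -0.0217] z [0.2227 0.2251 0.2281]
  frame 236 s [-0.0356  0.0088  0.0381] l [-0.045  -0.0276 -0.0029] z [0.0968 0.108  0.1302]
  ptop 16 s [0.0707 0.0765 0.0817] l [-0.01   -0.0041  0.0035] z [0.2497 0.2536 0.2563]
```

send_rows(plan="0 0 0.001 0 0; 0 0 0.002 0 0; 0 0 0.003 0 0; 0 0 0.004 0 0; 0 0 0.005 0 0; 0 0 0.006 0 0; 0 0 0.006 0 0; 0 0 0.006 0 0; 0 0 0.006 0 0; 0 0 0.006 0 0")

```text
time: 13.1
tcp_pos: [0.535, 0.2771, 0.3051]
tcp_rot: [180.0, -0.1, 75.4]
contact_force: [-2.8, -1.5, 9.4]
opening: 0.0087
finger_force: 60.2
```

The bar is in contact at 9 N. I'll ease off half a millimetre, then open gently to a width that stays clear of the tip.

send_rows(plan="0 0 -0.002 0 0; 0 0 -0.003 0 0; 0 0 -0.003 0 10; 0 0 -0.003 0 11; 0 0 -0.003 0 12; 0 0 -0.003 0 13; 0 0 -0.003 0 15; 0 0 -0.003 0 18; 0 0 -0.003 0 21; 0 0 -0.003 0 24")

```text
time: 13.93
tcp_pos: [0.5349, 0.2772, 0.3049]
tcp_rot: [180.0, 0.0, 75.4]
contact_force: [0.0, 0.1, 0.0]
opening: 0.0238
finger_force: 0.0
```

```bash
python3 look.py
python3 - <<'E'
from h import *
cv2.imwrite('pics/s4.png',cv2.resize(load('scene')['p'][110:240,270:410,::-1],(560,520)))
E
```

```text
13.9333 [0.5349 0.2772 0.3049] [180.     0.    75.38] [0.  0.1 0. ]
scene tcp s,l -0.0006 -0.0014 u 0.0969
  leg+ 31 s [-0.0008  0.0019  0.0061] l [0.0434 0.046  0.0483] z [0.1398 0.1734 0.1963]
  leg- 32 s [-0.0019  0.0026  0.0073] l [-0.0446 -0.042  -0.0392] z [0.1404 0.1668 0.1979]
  bar 34 s [-0.0032  0.0017  0.0051] l [-0.032  -0.0081  0.0301] z [0.2176 0.2235 0.2269]
  frame 541 s [-0.0412  0.0026  0.0437] l [-0.0378 -0.0062  0.0432] z [0.0996 0.1126 0.1285]
  arm 35 s [0.001  0.008  0.0373] l [-0.0171 -0.0007  0.0161] z [0.2154 0.2207 0.2289]
  ptop 21 s [0.073  0.0804 0.0849] l [-0.0048  0.0008  0.0064] z [0.2478 0.2523 0.2544]
top tcp s,l -0.0006 -0.0014 u 0.0969
  leg- 7 s [-0.0044 -0.0031  0.0009] l [-0.0492 -0.0489 -0.047 ] z [0.1455 0.1704 0.1978]
  bar 7 s [-0.0037 -0.0006  0.0014] l [-0.0316 -0.0259 -0.0214] z [0.2152 0.2239 0.2272]
  frame 228 s [-0.0335  0.0106  0.0385] l [-0.0449 -0.0273 -0.0033] z [0.0969 0.1075 0.1299]
  ptop 11 s [0.0741 0.0775 0.082 ] l [-0.0083 -0.0034  0.0026] z [0.2492 0.2539 0.2583]
```

View pics/s4.png

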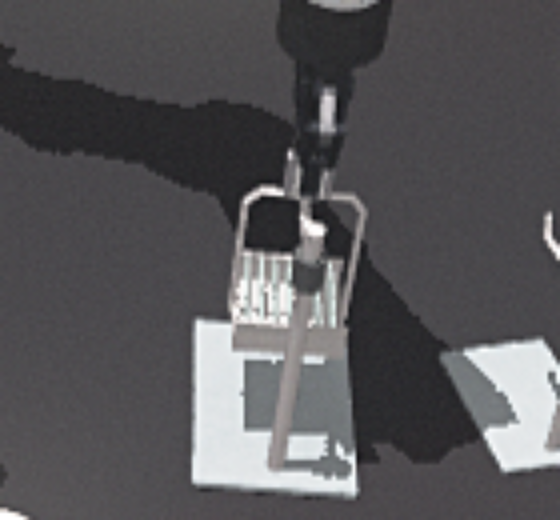

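The rack hangs upright with the handle bar on the arm just behind the collar in this view (305,210). The gripper is open at 24 mm with no contact. I'll retreat straight up.

send_rows(plan="0 0 -0.02 0 24; 0 0 -0.05 0 24; 0 0 -0.09 0 24; 0 0 -0.14 0 24; 0 0 -0.2 0 24; 0 0 -0.26 0 24; 0 0 -0.32 0 24; 0 0 -0.37 0 24; 0 0 -0.4 0 24; 0 0 -0.4 0 24")

```text
time: 14.87
tcp_pos: [0.5356, 0.2772, 0.4074]
tcp_rot: [179.9, -0.2, 75.4]
contact_force: [0.4, -0.2, -0.8]
opening: 0.0239
finger_force: 0.0
```

```bash
cat > fin.py <<'E'
from h import *
print(robot.read_state()['tcp_pos'])
for n in ('scene','scene','top'):
    snap(n);z=load(n);P=cloud(z);X,Y,Z=P[...,0],P[...,1],P[...,2]
    t=np.radians(-14.3); S=(X-.5358)*np.cos(t)+(Y-.2784)*np.sin(t); L=-(X-.5358)*np.sin(t)+(Y-.2784)*np.cos(t); ok=(z['d']>0)&(abs(S)<.06)&(abs(L)<.06)
    for k,lo,hi in (('grip',.232,.268),('bar',.215,.229),('legs',.14,.2),('frame',.09,.132)):
        m=ok&(Z>lo)&(Z<hi)&((k=='frame')|(abs(S)<.015)); print(n,k,m.sum(),'s',np.percentile(S[m],[5,50,95]).round(4),'l',np.percentile(L[m],[5,50,95]).round(4),'z',np.percentile(Z[m],[5,95]).round(4))
E
python3 fin.py
python3 - <<'E'
from h import *
cv2.imwrite('pics/s5.png',cv2.resize(load('scene')['p'][110:270,190:410,::-1],(770,560)))
E
```

```text
[0.53555106 0.27720118 0.40738723]
scene grip 120 s [-0.0022  0.0038  0.0076] l [-0.0145  0.0022  0.0176] z [0.233  0.2616]
scene bar 67 s [-0.0024  0.0014  0.0075] l [-0.0363 -0.0003  0.0408] z [0.2171 0.2276]
scene legs 58 s [-0.0026  0.0014  0.0062] l [-0.0442 -0.0387  0.0481] z [0.1433 0.1971]
scene frame 534 s [-0.0405  0.0026  0.0434] l [-0.0376 -0.0071  0.0432] z [0.0994 0.1285]
scene grip 119 s [-0.0026  0.0037  0.0085] l [-0.0143  0.0014  0.018 ] z [0.2331 0.2612]
scene bar 66 s [-0.0024  0.0023  0.0113] l [-0.0356  0.0014  0.0382] z [0.2175 0.2279]
scene legs 59 s [-0.0028  0.0015  0.0055] l [-0.0439  0.043   0.0485] z [0.1427 0.1958]
scene frame 536 s [-0.0407  0.0024  0.0436] l [-0.0378 -0.0064  0.0432] z [0.0994 0.1291]
top grip 5 s [-0.0029 -0.0008  0.0037] l [-0.0272 -0.0199 -0.0162] z [0.237  0.2569]
top bar 13 s [-0.0035 -0.0012  0.001 ] l [-0.0445 -0.0338 -0.0218] z [0.2168 0.2269]
top legs 5 s [-0.0037 -0.0025 -0.0008] l [-0.0502 -0.0475 -0.0459] z [0.1434 0.1883]
top frame 244 s [-0.0338  0.0103  0.0383] l [-0.0446 -0.0258  0.0042] z [0.0967 0.1294]
```

View pics/s5.png

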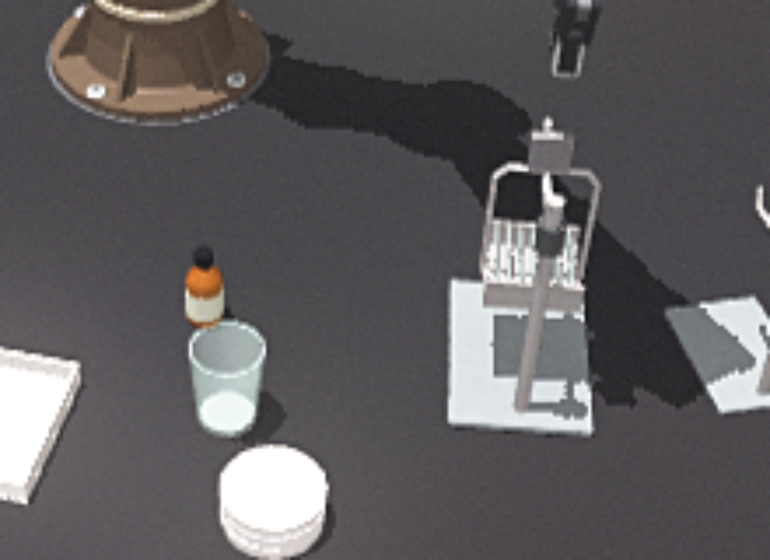

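The rack hangs upright on the hook: handle (545,170), grip block (550,150), tip visible behind it at (547,122). It sits centred within about 2 mm and looks the same in repeated pictures. The gripper is clear, and the beaker, dishes and dropper are where they were.

send_rows(plan="0 0 -0.02 0 24; 0 0 -0.05 0 24; 0 0 -0.09 0 24; 0 0 -0.13 0 24; 0 0 -0.16 0 24; 0 0 -0.18 0 24; 0 0 -0.18 0 24; 0 0 -0.18 0 24; 0 0 -0.18 0 24; 0 0 -0.18 0 24")

```text
time: 15.85
tcp_pos: [0.5347, 0.2771, 0.4494]
tcp_rot: [-180.0, 0.0, 75.4]
contact_force: [-0.1, 0.4, -0.1]
opening: 0.0239
finger_force: 0.0
```

```bash
python3 fin.py | sed -n 1,5p; python3 -c "
from rig import robot
print(robot.close_job())"
```

```text
[0.53471498 0.2770992  0.44939781]
scene grip 113 s [-0.0022  0.0035  0.0089] l [-0.0141  0.0022  0.0178] z [0.2349 0.2617]
scene bar 67 s [-0.0027  0.0026  0.0098] l [-0.0364 -0.0008  0.038 ] z [0.2162 0.2285]
scene legs 61 s [-0.0031  0.002   0.0054] l [-0.0441 -0.0386  0.0478] z [0.1442 0.197 ]
scene frame 535 s [-0.0411  0.0031  0.0436] l [-0.0379 -0.0057  0.043 ] z [0.0995 0.1283]
the job is handed in; nothing more can be done
None
```

The rack hangs upright and still on the large stand's hook, centred within a few millimetres of the seat, with the beaker, dishes and dropper untouched and the gripper clear; I handed the job in at about 16 s, and no verdict came back.

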